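# Make up a sterile load and hang its load plate

## Robot

A 7-joint arm with a two-finger parallel gripper is mounted at the origin on the work surface. World frame = base frame: x ahead of the robot, y to its left, z up, the work surface at z = 0. Lengths are in m, angles in rad, forces in N, time in s.
With the tool pointing down it reaches from about 0.4 to 0.85 m from the base axis. Payload 10.4 kg.
Tool frame: the origin (TCP) lies at the very end of the fingers, on their centre line; the grasp point (between the pads) lies 19 mm behind it; z points along the fingers, y is the line along which they close (so a half turn about z gives the same grasp; the last joint's range is limited). The gripper opens to 85 mm and grips with 20 to 120 N. Pads are 22 mm wide; open, the fingers measure 114 mm over their backs; the gripper's body (76 mm by 85 mm) begins 54 mm behind the grasp point. The pads swing forward as they close: fully open they stand 13 mm farther back than shut.
Start: joints at [1.226, 0.332, -0.065, 1.46, 0.022, 1.35, -0.088], TCP at [0.198, -0.593, 0.231] pointing down, gripper open.
Joint ranges: [-2.6, 2.6], [-0.5, 2.12], [-1.47, 1.34], [0.16, 2.42], [-1.27, 4.41], [0.06, 2.06], [-2.6, 2.6]. Speed limits (rad/s): [2.22, 2.22, 2.79, 2.79, 3.14, 3.14, 3.14].

## Interface

Orientations are given as a unit quaternion [x, y, z, w].
In Python, from bench import * gives the robot as it stands. The module is installed in compiled form; this text tells all that it offers.
- The arm moves only by the tool jog_arm, never from a script. Its argument "rows" is a list of rows, each a list of 4 numbers: the shift along the world's x, y, z as a fraction of full scale, then the turn about the world's z as a fraction of full scale. In form: [[x, y, z, twist], ...]. A call has 1 to 5 rows; each row shifts and turns the commanded pose from where the row before left it; what a row does not reach is not made up. Full scale, the value 1, is 0.8 m for a shift and 2 pi rad for a turn. A row lasts 1/8 s, in which the tool goes at most 62.5 mm and 10.7 degrees, less where a joint would pass 70% of its speed; a pose out of reach is approached as far as the arm can. A call with a number of a shift or a turn outside -1 to 1 is refused whole. A call with a gripper value outside its range is refused whole. "hand" is the closure, from -1 (fully open) to 1 (shut), set as the call begins (left out, the last holds). The fingers move at their own pace and stop on an object; "squeeze" is the grip in N (left out, the last holds). Time passes only in rows, so rows that do not move let the fingers close. It gives the time, the measured TCP pose, the force, the opening and the grip force at its end, in the units of the state.
- get_state(): the state, without advancing time (a new reading comes with each control period).
- capture(name): name is "scene" or "top"; returns the picture (384x512x3 uint8, red, green, blue); there is no depth.
- camera_params(name): a dict with "intrinsics" (3x3 intrinsics, pixels), "T" (4x4, takes a point from camera to world coordinates). Camera axes: x right, y down, z forward; pixel columns grow to the right and rows downward; lengths in m; the calibration is good to about 2 mm. A picture is of the moment at which its call begins. camera_params takes no time and is no camera call.
- close_job(): hands the job in; it is judged then, once.
The state is a dict: "clock": time; "joint_positions": joint angles; "dq": joint speeds; "joint_efforts": joint torques, N m; "ee_pos": TCP position; "eef_rot": TCP orientation; "wrist_force": force on the tool from outside, world axes, zero at the start; "wrist_torque": the same for the moment, N m; "gripper_width": finger opening in m; "finger_force": force on a finger pad.
Only numpy, scipy, OpenCV 4.12 (cv2) and the standard library are available. Lean on these libraries where they do the work, as an engineer would, in place of code of your own. Each camera call takes 0.05 s, during which the arm holds its last target. There are 200 camera calls.

## Task

Set every small sterilising container upright on the grey load base, each squarely within one of the outlined places and lying the way its outline runs, one to a place (any containers in any places). When the whole load is laid, take the white load plate from its stand and hang it on the load board: pass its keyhole over the screw head and slide it down until it hangs upright with the shank at the top of the narrow slot. Leave the other instruments and the bowl where they are, and put right any container that gets knocked out of place.

Things in the scene. Friction and masses are not known exactly. Their poses are not given: they have to be found in the camera images.
- container0: small aluminium sterilising container (3 to 5, all alike; absent ones read None), 84 x 54 x 40 mm high, 0.2 to 0.4 kg, starting on the bench, robot's left. Origin: centre of underside, x along the 84 mm length, z up. On its lid a black bridge handle 12 mm thick (y), 44 mm long (x), 40 to 64 mm above the underside, gripped from above across its 12 mm
- container1: small aluminium sterilising container (3 to 5, all alike; absent ones read None), 84 x 54 x 40 mm high, 0.2 to 0.4 kg, starting on the bench, robot's left. Origin: centre of underside, x along the 84 mm length, z up. On its lid a black bridge handle 12 mm thick (y), 44 mm long (x), 40 to 64 mm above the underside, gripped from above across its 12 mm
- container2: small aluminium sterilising container (3 to 5, all alike; absent ones read None), 84 x 54 x 40 mm high, 0.2 to 0.4 kg, starting on the bench, robot's left. Origin: centre of underside, x along the 84 mm length, z up. On its lid a black bridge handle 12 mm thick (y), 44 mm long (x), 40 to 64 mm above the underside, gripped from above across its 12 mm
- container3: small aluminium sterilising container (3 to 5, all alike; absent ones read None), 84 x 54 x 40 mm high, 0.2 to 0.4 kg, starting on the bench, robot's left. Origin: centre of underside, x along the 84 mm length, z up. On its lid a black bridge handle 12 mm thick (y), 44 mm long (x), 40 to 64 mm above the underside, gripped from above across its 12 mm
- container4: small aluminium sterilising container (3 to 5, all alike; absent ones read None), 84 x 54 x 40 mm high, 0.2 to 0.4 kg, starting on the bench, robot's left. Origin: centre of underside, x along the 84 mm length, z up. On its lid a black bridge handle 12 mm thick (y), 44 mm long (x), 40 to 64 mm above the underside, gripped from above across its 12 mm
- slab: fixed grey load base, 190 (x) x 220 (y) x 6 mm, black outlines of five places on its top: three side by side with their length along its x on the -x part, two end to end with their length along its y on the +x part. Origin at the centre of its underside, z up
- place0 (a point): centre of an outlined place on the load base's top face (6 mm over the bench); axes as the load base's; the container's 84 mm length runs along its x, either way round. Neighbouring containers are 6 mm apart
- place1 (a point): centre of an outlined place on the load base's top face (6 mm over the bench); axes as the load base's; the container's 84 mm length runs along its x, either way round. Neighbouring containers are 6 mm apart
- place2 (a point): centre of an outlined place on the load base's top face (6 mm over the bench); axes as the load base's; the container's 84 mm length runs along its x, either way round. Neighbouring containers are 6 mm apart
- place3 (a point): centre of an outlined place on the load base's top face (6 mm over the bench); axes as the load base's; the container's 84 mm length runs along its y, either way round. Neighbouring containers are 6 mm apart
- place4 (a point): centre of an outlined place on the load base's top face (6 mm over the bench); axes as the load base's; the container's 84 mm length runs along its y, either way round. Neighbouring containers are 6 mm apart
- board: fixed grey upright load board on a steel foot, on the robot's right: panel 110 mm wide (y), 12 mm thick, top edge 146 mm over the bench; foot 130 x 100 x 10 mm. Origin at the bench under the panel's front face, centre; its front faces its own -x, z up
- screw (a point): screw sticking out level from the board's front, towards the board's -x, 132 mm over the bench: shank 6 mm in diameter and 9 mm long, then a round head 16 mm in diameter and 5 mm thick. This point is on the shank's axis midway between panel and head (4.5 mm from the panel's front); axes as the board's
- plate: loose white load plate, both faces alike, 5 mm thick (x), 70 wide (y), 150 high (z), 0.12 kg, upright in its stand. Top 28 mm: steel hem 10 mm thick, gripped from above across its thickness. Origin: centre of lower edge. Keyhole on the centre line: eight-sided opening 25 mm across, centred 78 mm above the lower edge; from it a slot 10 mm wide runs up to 105 mm
- plate_slot (a point): point in the plate's mid-plane in its slot, 3 mm below the slot's upper end (102 mm above the plate's lower edge): it lies on the screw point when the plate hangs home; axes as the plate's
- stand: fixed plate stand, 56 (x) x 106 (y) x 64 mm: the plate stands on its 6 mm base in a groove 58 mm deep, 7 mm wide in x and 74 mm in y, open upwards. Origin at the centre of its underside, axes as the plate's at the start
- bowl: bystander: steel bowl, 100 mm across, 45 mm high, origin under its centre
- mallet: bystander: steel mallet 200 mm long, lying
- tweezers: bystander: steel tweezers 130 mm long, lying
- clamp: bystander: steel ring-handled clamp about 160 mm long, lying
Things that resemble listed ones, but are neither listed nor needed, are in the scene too. What is shaped like the container1 but blue or yellow is not meant.

How it is judged:
By the outcome, as a careful person would: the job done as asked, in the order asked, and still so for the second after the job is handed in, with the robot touching nothing.
Of container0, container1, container2, container3, container4 only 3 to 5 are there at a start; the rules pass over those that are not, and their reading is None.
At some moment in a run one of container0, container1, container2, container3, container4 may be knocked a few centimetres aside while the robot is not near it.
It also fails if it takes over 210 s, if anything falls off the work surface, if the arm or the gripper's body presses on something with over 40 N, if the wrist force passes 120 N, or if a joint passes its speed limit or range.

## Working session

There is one attempt and no reset: what is moved stays moved. The work goes in short steps, Python scripts to look and compute and a tool call to move; the robot and the scene stay as the last step left them, time stands still between calls to the robot, and variables do not carry over. Pictures are saved under pics/ and viewed, at most 14 in all, crops included, and the job is handed in when it is done.

Besides the shell and the picture viewer there is one more tool, called as name(argument=value, ...) on one line, values as JSON. jog_arm: Moves the arm, as the interface text tells. Shift numbers are shares of 0.8 m and turn numbers shares of 2 pi rad, none past 1 either way. Its arguments: {"type":"object","properties":{"rows":{"type":"array"},"hand":{"type":"number"},"squeeze":{"type":"number"}},"required":["rows"]}

```bash
mkdir -p pics
python3 - <<'E'
from bench import *
import cv2,numpy as np
for n in ("scene","top"):
    im=capture(n); cv2.imwrite(f"pics/{n}0.png",cv2.resize(im[:,:,::-1],(800,600),interpolation=cv2.INTER_CUBIC)); np.save(f"pics/{n}0.npy",im)
    p=camera_params(n); print(n,np.round(p["intrinsics"],2).tolist(),np.round(p["T"],4).tolist())
s=get_state(); print({k:np.round(v,3).tolist() for k,v in s.items()})
E
```

```text
scene [[384.64, 0.0, 259.09], [0.0, 384.64, 185.8], [0.0, 0.0, 1.0]] [[-0.8548, 0.2914, -0.4295, 1.0479], [0.5188, 0.4551, -0.7237, 0.7508], [-0.0154, -0.8414, -0.5401, 0.7069], [0.0, 0.0, 0.0, 1.0]]
top [[421.56, 0.0, 258.25], [0.0, 421.56, 192.83], [0.0, 0.0, 1.0]] [[0.0131, -0.9912, 0.1316, 0.4268], [-0.9998, -0.0115, 0.013, -0.029], [-0.0113, -0.1317, -0.9912, 1.1618], [0.0, 0.0, 0.0, 1.0]]
{'clock': 0.1, 'joint_positions': [1.226, 0.333, -0.065, 1.461, 0.022, 1.35, -0.089], 'dq': [-0.001, -0.001, 0.0, -0.002, 0.002, -0.001, 0.001], 'joint_efforts': [0.001, -62.675, 0.049, -39.243, 0.016, 0.007, 0.0], 'ee_pos': [0.198, -0.593, 0.231], 'eef_rot': [0.987, 0.16, -0.0, -0.001], 'wrist_force': [-0.719, -0.92, 0.145], 'wrist_torque': [-0.034, -0.013, 0.041], 'finger_force': 0.0, 'gripper_width': 0.085}
```

View pics/scene0.png

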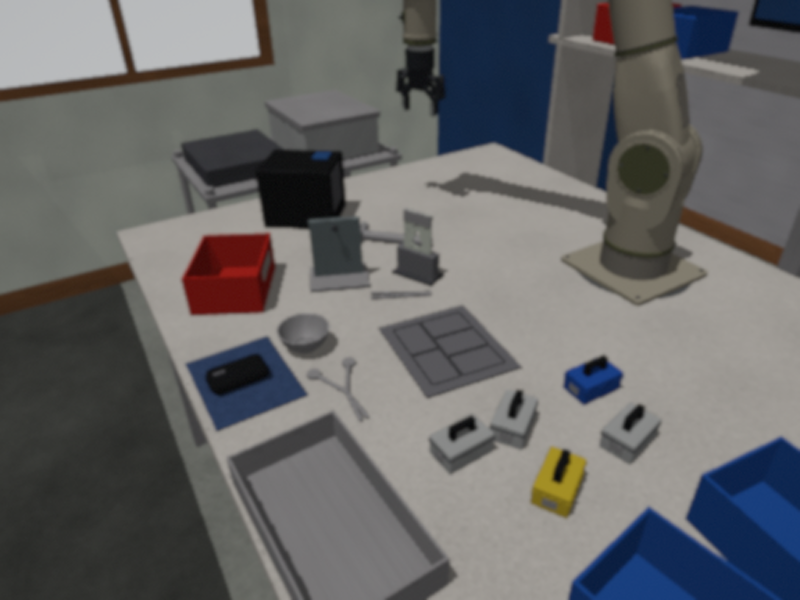

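View pics/top0.png

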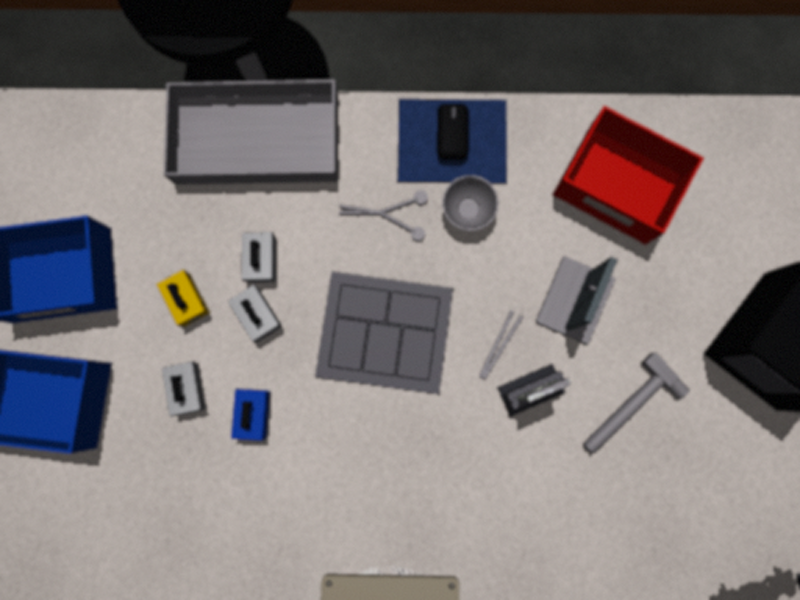

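```bash
cat > fit.py <<'E'
import numpy as np, cv2
from bench import *
from scipy.optimize import minimize
CAM={}
for n in ("scene","top"):
    p=camera_params(n); T=np.linalg.inv(np.array(p["T"])); CAM[n]=(np.array(p["intrinsics"]),T,np.array(p["T"])[:3,3])
def proj(n,P):
    K,T,_=CAM[n]; q=(np.atleast_2d(P)@T[:3,:3].T+T[:3,3])@K.T
    return q[:,:2]/q[:,2:]
def ray(n,uv,z):
    K,T,c=CAM[n]; d=T[:3,:3].T@np.linalg.solve(K,[*uv,1]); return c+d*(z-c[2])/d[2]
def pose(x,y,yaw,z=0):
    c,s=np.cos(yaw),np.sin(yaw); return np.array([[c,-s,0,x],[s,c,0,y],[0,0,1,z],[0,0,0,1]])
def box(x0,x1,y0,y1,z0,z1):
    v=np.array([[x,y,z] for x in(x0,x1) for y in(y0,y1) for z in(z0,z1)],float)
    return [v[i] for i in ([0,1,3,2],[4,6,7,5],[0,4,5,1],[2,3,7,6],[0,2,6,4],[1,5,7,3])]
def face(P): return [np.array(P,float)]   # one-sided ok: culled unless ('d')
def world(T,P): return P@T[:3,:3].T+T[:3,3]
def faces_seen(n,T,parts):
    c=CAM[n][2]; out=[]
    for kind,fs in parts:
        ctr=world(T,np.vstack(fs)).mean(0)
        for f in fs:
            w=world(T,f)
            if kind=='b':
                nrm=np.cross(w[1]-w[0],w[2]-w[1]); nrm*=np.sign(nrm@(w.mean(0)-ctr))
                if nrm@(c-w.mean(0))<=0: continue
            out.append(w)
    return out
S=6
def resid(n,im,T,parts,roi,sig=1.3):
    x0,y0,x1,y1=roi; h,w=y1-y0,x1-x0
    lab=np.zeros((h*S,w*S),np.uint8); fs=faces_seen(n,T,parts)
    for i,f in enumerate(fs):
        q=(proj(n,f)+0.5-[x0,y0])*S-0.5
        cv2.fillPoly(lab,[np.round(q*16).astype(np.int32)],i+1,shift=4)
    M=[]
    for i in range(len(fs)+1):
        m=(lab==i).astype(np.float32)
        M.append(cv2.GaussianBlur(cv2.resize(m,(w,h),interpolation=cv2.INTER_AREA),(0,0),sig).ravel())
    A=np.array(M).T; b=im[y0:y1,x0:x1].reshape(-1,3).astype(float)
    k=A.T@A+1e-2*np.eye(A.shape[1])
    r=b-A@np.linalg.solve(k,A.T@b)
    return np.minimum(np.abs(r),40)
def fit(ims,mk,p0,step,pad=8):
    """mk(p)->(T,parts)"""
    T,parts=mk(p0); rois={}
    for n in ims:
        q=np.vstack([proj(n,world(T,f)) for _,fs in parts for f in fs])
        a=np.maximum(q.min(0)-pad,0).astype(int); b=np.minimum(q.max(0)+pad,[512,384]).astype(int); rois[n]=(*a,*b)
    def cost(d):
        T,parts=mk(p0+d*step); return sum((resid(n,ims[n],T,parts,rois[n])**1.0).mean() for n in ims)
    N=len(p0); sim=np.vstack([np.zeros(N),np.eye(N)]); 
    r=minimize(cost,np.zeros(N),method="Nelder-Mead",options=dict(initial_simplex=sim,xatol=.01,fatol=1e-4,maxfev=500))
    r=minimize(cost,r.x,method="Nelder-Mead",options=dict(initial_simplex=r.x+.4*(sim-.3),xatol=.005,fatol=1e-5,maxfev=500))
    return p0+r.x*step,r.fun
CONT=[('b',box(-.042,.042,-.027,.027,0,.04)),('b',box(-.022,.022,-.006,.006,.04,.064))]
def mkc(p): return pose(*p),CONT          # x,y,yaw,z
lines=[]
LW=.0015
def place_lines():
    out=[]
    for cx,cy,a,b in [(-.03,-.06,.042,.027),(-.03,0,.042,.027),(-.03,.06,.042,.027),(.045,-.045,.027,.042),(.045,.045,.027,.042)]:
        out.append(('f',[np.array([[cx-a,cy-b,.006],[cx+a,cy-b,.006],[cx+a,cy+b,.006],[cx-a,cy+b,.006]])]))
    return out
def mks(p): return pose(*p),[('b',box(-.095,.095,-.11,.11,0,.006))]+place_lines()
a=np.radians(22.5+45*np.arange(8)); R=.0125/np.cos(np.pi/8)
def hole(x): return [('f',[np.array([[x,R*np.cos(t),.078+R*np.sin(t)] for t in a])]),('f',[np.array([[x,-.005,.088],[x,.005,.088],[x,.005,.105],[x,-.005,.105]])])]
def plate(z0,x): return [('b',box(-.0025,.0025,-.035,.035,z0,.128))]+hole(x)+[('b',box(-.005,.005,-.035,.035,.128,.15))]
def mkp(p):   # stand+plate: x,y,yaw ; plate raised 6 mm
    up=lambda P:[(k,[f+[0,0,.006] for f in fs]) for k,fs in P]
    return pose(*p),[('b',box(-.028,.028,-.053,.053,0,.064))]+up([('b',box(-.0025,.0025,-.035,.035,.058,.122))]+hole(.0025)+[('b',box(-.005,.005,-.035,.035,.122,.15))])
t=np.linspace(0,2*np.pi,20)[:-1]
def mkb(p):   # x,y,yaw,foot offset
    o=p[3]
    return pose(*p[:3]),[('b',box(o-.05,o+.05,-.065,.065,0,.01)),('b',box(0,.012,-.055,.055,.01,.146)),
      ('f',[np.array([[-.0115,.008*np.cos(u),.132+.008*np.sin(u)] for u in t])])]
def draw(n,im,objs,name,roi=None,sc=4):
    x0,y0,x1,y1=roi or (0,0,512,384)
    o=cv2.resize(np.ascontiguousarray(im[y0:y1,x0:x1,::-1]),None,fx=sc,fy=sc,interpolation=cv2.INTER_CUBIC)
    for T,parts in objs:
        for f in faces_seen(n,T,parts):
            q=(proj(n,f)+.5-[x0,y0])*sc; cv2.polylines(o,[np.round(q*8).astype(np.int32)],True,(0,0,255),1,shift=3)
    if name: cv2.imwrite(name,o)
    return o
E
cat > m1.py <<'E'
from fit import *
import json
ims={n:np.load(f"pics/{n}0.npy") for n in("scene","top")}
g=lambda u,v,z:ray("top",(u/1.5625,v/1.5625),z)[:2]
res={}
for i,(u,v,yaw) in enumerate([(257,257,0),(255,314,.55),(183,390,.1)]):
    p,c=fit(ims,mkc,np.array([*g(u,v,.04),yaw,0.]),np.array([.006,.006,.12,.004])); res[f"c{i}"]=p.tolist(); print(i,np.round(p,4),round(c,2))
p,c=fit(ims,mks,np.array([*g(384,332,0),-.1,0.]),np.array([.005,.005,.05,.003])); res["slab"]=p.tolist(); print("slab",np.round(p,4),round(c,2))
best=None
for yaw in (.3,-.3,):
    p,c=fit(ims,mkp,np.array([*g(531,393,.06),yaw]),np.array([.006,.006,.1])); print("plate",np.round(p,4),round(c,2))
    if best is None or c<best[1]: best=(p,c)
res["plate"]=best[0].tolist()
p,c=fit(ims,mkb,np.array([*g(590,300,.12),np.arctan2(-.87,-.48),-.03]),np.array([.008,.008,.1,.01])); res["board"]=p.tolist(); print("board",np.round(p,4),round(c,2))
json.dump(res,open("res.json","w"))
objs=[mkc(res[f"c{i}"]) for i in range(3)]+[mks(res["slab"]),mkp(res["plate"]),mkb(np.array(res["board"]))]
A=draw("top",ims["top"],objs,None,(95,135,415,275),2.5); B=draw("scene",ims["scene"],objs,None,(190,125,430,300),3)
C=np.zeros((600,800,3),np.uint8)
cv2.imwrite("pics/ov_top.png",A); cv2.imwrite("pics/ov_scene.png",B)
E
time python3 m1.py
```

```text
0 [0.6521 0.243  0.0369 0.0033] 15.47
1 [ 0.5523  0.2448  0.6009 -0.0022] 23.31
2 [0.4209 0.362  0.2346 0.0027] 18.71
slab [ 0.526   0.02   -0.1253 -0.001 ] 10.99
plate [ 0.4223 -0.2364  0.4869] 23.7
plate [ 0.4219 -0.2359  0.4865] 24.1
board [ 0.5855 -0.3168 -1.9727 -0.    ] 24.9
real	0m15.992s
user	0m14.271s
sys	0m1.956s
```

View pics/ov_top.png

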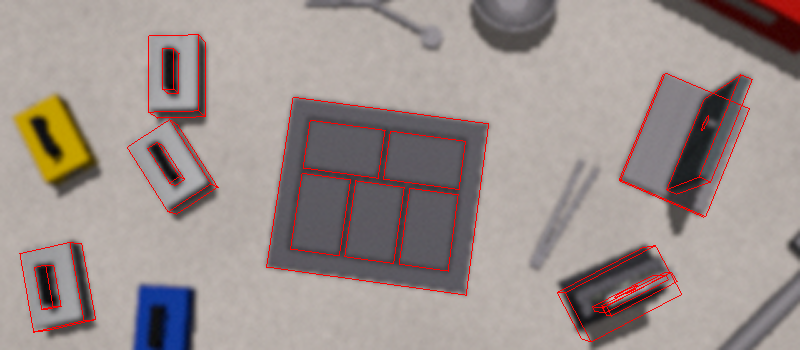

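View pics/ov_scene.png

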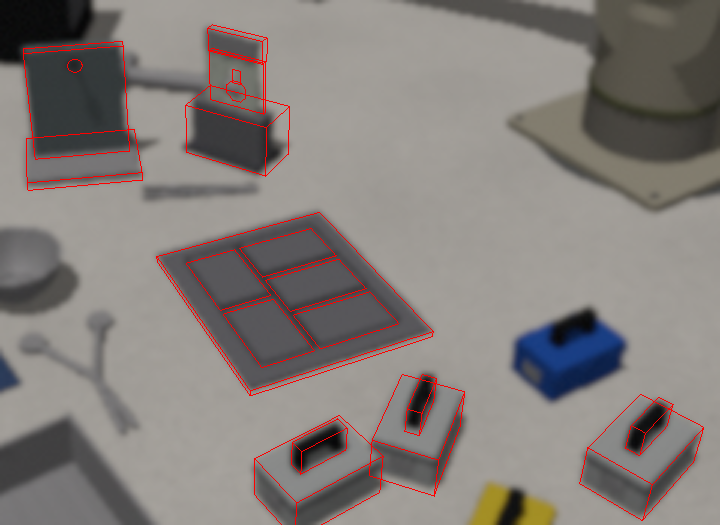

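```bash
cat > m2.py <<'E'
from fit import *
import json
res=json.load(open("res.json"))
ims={n:np.load(f"pics/{n}0.npy") for n in("scene","top")}
# mask: only pixels near silhouette
import fit as F
def mfit(mk,p0,step,dil=3,fixed=None):
    T,parts=mk(p0); W={}; R={}
    for n in ims:
        m=np.zeros((384,512),np.uint8)
        for f in faces_seen(n,T,parts): cv2.fillPoly(m,[np.round(proj(n,f)).astype(np.int32)],1)
        m=cv2.dilate(m,np.ones((2*dil+1,)*2)); W[n]=m; x,y,w,h=cv2.boundingRect(m); R[n]=(x,y,x+w,y+h)
    def cost(d):
        T,parts=mk(p0+d*step); c=0
        for n in ims:
            x0,y0,x1,y1=R[n]; c+=resid(n,ims[n],T,parts,R[n],W=W[n])
        return c
    N=len(p0); sim=np.vstack([np.zeros(N),np.eye(N)])-.3; x=np.zeros(N)
    for s in (1,.4): x=minimize(cost,x,method="Nelder-Mead",options=dict(initial_simplex=x+s*sim,xatol=.005,fatol=1e-5,maxfev=500)); f=x.fun; x=x.x
    return p0+x*step,f
def resid(n,im,T,parts,roi,sig=1.3,W=None):
    x0,y0,x1,y1=roi; h,w=y1-y0,x1-x0
    lab=np.zeros((h*S,w*S),np.uint8); fs=faces_seen(n,T,parts)
    for i,f in enumerate(fs):
        q=(proj(n,f)+0.5-[x0,y0])*S-0.5
        cv2.fillPoly(lab,[np.round(q*16).astype(np.int32)],i+1,shift=4)
    k=W[y0:y1,x0:x1].ravel()>0
    A=np.array([cv2.GaussianBlur(cv2.resize((lab==i).astype(np.float32),(w,h),interpolation=cv2.INTER_AREA),(0,0),sig).ravel() for i in range(len(fs)+1)]).T[k]
    b=im[y0:y1,x0:x1].reshape(-1,3).astype(float)[k]
    r=b-A@np.linalg.solve(A.T@A+1e-2*np.eye(A.shape[1]),A.T@b)
    return np.minimum(np.abs(r),40).mean()
if __name__=="__main__":
    for i in range(3):
        p0=np.array(res[f"c{i}"]); st=np.array([.004,.004,.08,.004])
        p,c=mfit(mkc,p0,st,2); print(i,np.round(p,4),round(c,2))
        q,c=mfit(lambda p:mkc([*p,0]),p[:3],st[:3],2); print("  z=0",np.round(q,4),round(c,2)); res[f"c{i}"]=[*q,0]
    def mkpl(p): # plate alone above the stand
        return pose(*p),[('b',box(-.0025,.0025,-.035,.035,.064-.006,.122))]+hole(.0025)+[('b',box(-.005,.005,-.035,.035,.122,.15))]
    p,c=mfit(mkpl,np.array([*res["plate"],.006]),np.array([.005,.005,.08,.004]),3); print("plate",np.round(p,4),round(c,2))
    q,c=mfit(lambda p:mkpl([*p,.006]),p[:3],np.array([.004,.004,.08]),3); print("plate",np.round(q,4),round(c,2)); res["plate"]=q.tolist()
    q,c=mfit(mkb,np.array(res["board"]),np.array([.004,.004,.05,.005]),3); print("board",np.round(q,4),round(c,2)); res["board"]=q.tolist()
    json.dump(res,open("res.json","w"))
    objs=[mkc(res[f"c{i}"]) for i in range(3)]+[mkpl([*res["plate"],.006]),mkb(np.array(res["board"]))]
    def cell(n,xy,w=(400,300),sc=5):
        u,v=proj(n,[*xy,.06])[0]; a,b=w[0]//sc,w[1]//sc; x0,y0=int(u-a/2),int(v-b/2); return draw(n,ims[n],objs,None,(x0,y0,x0+a,y0+b),sc)
    pc=res["plate"][:2]; bc=res["board"][:2]; cc=np.mean([res["c0"][:2],res["c1"][:2]],0)
    cv2.imwrite("pics/ov2.png",np.vstack([np.hstack([cell("top",pc,sc=8),cell("scene",pc,sc=8)]),np.hstack([cell("top",bc,sc=6),cell("scene",bc,sc=6)])]))
    cv2.imwrite("pics/ov3.png",np.vstack([np.hstack([cell("top",cc),cell("scene",cc)]),np.hstack([cell("top",res["c2"][:2]),cell("scene",res["c2"][:2])])]))
E
python3 m2.py
```

```text
0 [0.6518 0.2428 0.042  0.003 ] 19.13
  z=0 [0.6517 0.2429 0.0537] 20.37
1 [ 0.5522  0.2448  0.5802 -0.0006] 22.05
  z=0 [0.5525 0.2447 0.5834] 21.7
2 [0.4204 0.362  0.221  0.0026] 17.21
  z=0 [0.4197 0.3622 0.2336] 18.59
plate [ 0.4284 -0.239   0.3513 -0.0043] 34.09
plate [ 0.4295 -0.2393  0.3565] 36.77
board [ 0.5857 -0.3168 -1.978   0.    ] 18.15Traceback (most recent call last):
  File "m2.py", line 47, in <module>
    cv2.imwrite("pics/ov2.png",np.vstack([np.hstack([cell("top",pc,sc=8),cell("scene",pc,sc=8)]),np.hstack([cell("top",bc,sc=6),cell("scene",bc,sc=6)])]))
                               ~~~~~~~~~^^^^^^^^^^^^^^^^^^^^^^^^^^^^^^^^^^^^^^^^^^^^^^^^^^^^^^^^^^^^^^^^^^^^^^^^^^^^^^^^^^^^^^^^^^^^^^^^^^^^^^^^^^^^^^^^^
    return _nx.concatenate(arrs, 0, dtype=dtype, casting=casting)
           ~~~~~~~~~~~~~~~^^^^^^^^^^^^^^^^^^^^^^^^^^^^^^^^^^^^^^^
ValueError: all the input array dimensions except for the concatenation axis must match exactly, but along dimension 1, the array at index 0 has size 800 and the array at index 1 has size 792
```

```bash
sed -i 's/draw(n,ims\[n\],objs,None,(x0,y0,x0+a,y0+b),sc)/cv2.resize(draw(n,ims[n],objs,None,(x0,y0,x0+a,y0+b),sc),w)/' m2.py; python3 m2.py
```

```text
0 [0.6522 0.243  0.045  0.0025] 18.93
  z=0 [0.6513 0.243  0.0453] 20.63
1 [ 5.522e-01  2.451e-01  5.848e-01 -4.000e-04] 21.63
  z=0 [0.5525 0.2449 0.5948] 21.28
2 [0.4205 0.3619 0.237  0.0028] 17.47
  z=0 [0.4196 0.3623 0.2239] 18.64
plate [ 0.4289 -0.2435  0.3342  0.0056] 36.84
plate [ 0.4301 -0.238   0.3857] 39.39
board [ 5.8570e-01 -3.1640e-01 -1.9792e+00  1.2000e-03] 17.91
```

View pics/ov2.png

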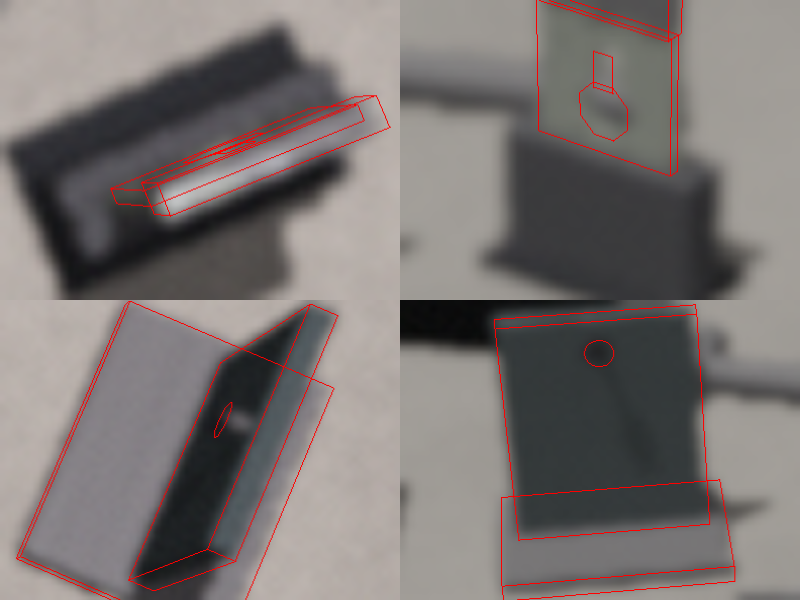

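View pics/ov3.png

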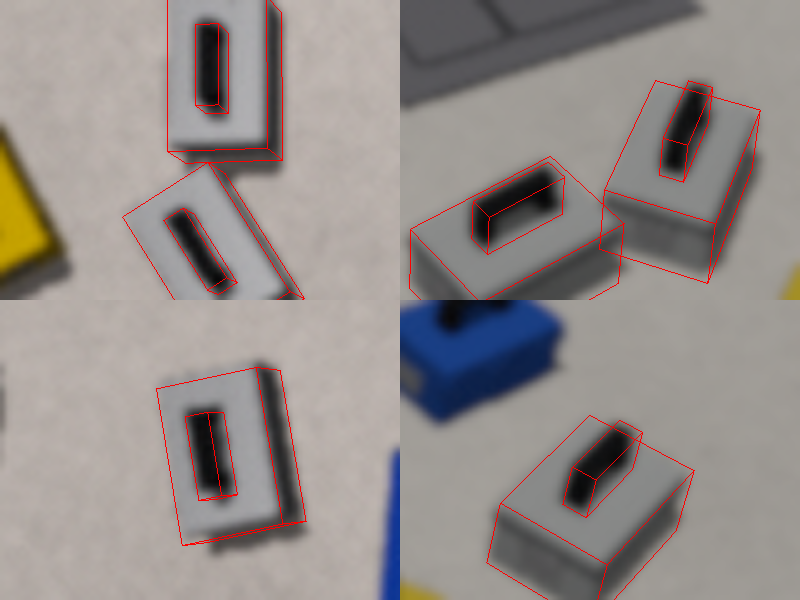

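The top view shows three grey containers, at about (257,257), (255,314) and (183,390). The slab is near (385,332), the stand with the plate near (533,390), and the board near (590,300). The fitted overlays match the slab, containers and board to about a pixel. The plate fit is rough and will be redone later. I'll start with container0.

jog_arm(rows=[[0.0355,0.0653,0,-0.0044],[0.0355,0.0653,0,-0.0044],[0.0355,0.0653,0,-0.0044],[0.0355,0.0653,0,-0.0044],[0.0355,0.0653,0,-0.0044]], hand=0, squeeze=40)

```text
clock: 0.72
ee_pos: [0.3402, -0.3298, 0.2312]
eef_rot: [0.996, 0.091, -0.0, 0.0]
wrist_force: [0.5, 0.5, 0.4]
gripper_width: 0.0426
finger_force: 0.0
```

jog_arm(rows=[[0.0355,0.0653,0,-0.0044],[0.0355,0.0653,0,-0.0044],[0.0355,0.0653,0,-0.0044],[0.0355,0.0653,0,-0.0044],[0.0355,0.0653,0,-0.0044]])

```text
clock: 1.35
ee_pos: [0.4822, -0.0688, 0.2313]
eef_rot: [1.0, 0.022, 0.0, 0.0]
wrist_force: [1.6, -1.1, -0.0]
gripper_width: 0.0428
finger_force: 0.0
```

jog_arm(rows=[[0.0355,0.0653,0,0],[0.0355,0.0653,0,0],[0.0355,0.0653,0,0],[0.0355,0.0653,0,0],[0,0,0,0]])

```text
clock: 1.98
ee_pos: [0.5949, 0.1439, 0.23]
eef_rot: [1.0, 0.026, -0.001, -0.002]
wrist_force: [0.4, -0.1, 0.1]
gripper_width: 0.0427
finger_force: 0.0
```

jog_arm(rows=[[0.0357,0.062,0,0],[0.0357,0.062,0,0],[0,0,-0.07,0],[0,0,-0.07,0],[0,0,0,0]])

```text
clock: 2.6
ee_pos: [0.65, 0.2352, 0.1147]
eef_rot: [1.0, 0.022, -0.004, 0.002]
wrist_force: [0.5, 0.0, 1.0]
gripper_width: 0.0429
finger_force: 0.0
```

jog_arm(rows=[[0,0,-0.05,0],[0,0,-0.035,0],[0,0,0,0],[0,0,0,0]])

```text
clock: 3.1
ee_pos: [0.6539, 0.2379, 0.0545]
eef_rot: [1.0, 0.022, 0.002, -0.001]
wrist_force: [1.1, 0.9, 0.3]
gripper_width: 0.0423
finger_force: 0.0
```

jog_arm(rows=[[-0.002,0.006,-0.0095,0],[0,0,0,0],[0,0,0,0]])

```text
clock: 3.48
ee_pos: [0.6509, 0.2426, 0.044]
eef_rot: [1.0, 0.023, 0.0, 0.0]
wrist_force: [0.2, -0.1, -0.0]
gripper_width: 0.0424
finger_force: 0.0
```

Run:
```python
from bench import *
import cv2,numpy as np
a=capture("top")[120:200,110:220,::-1]; b=capture("scene")[190:330,240:425,::-1]
np.save("pics/a.npy",a)
cv2.imwrite("pics/g1.png",np.hstack([cv2.resize(a,(400,300)),cv2.resize(b,(400,300))]))
```

```text
(no output)
```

View pics/g1.png

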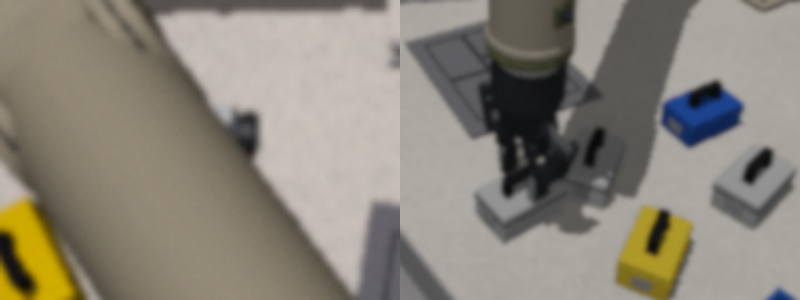

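The scene view on the right shows the fingers straddling the black handle of container0. Next I close and lift.

jog_arm(rows=[[0,0,0,0],[0,0,0,0],[0,0,0,0],[0,0,0,0]], hand=1, squeeze=50)

```text
clock: 4.08
ee_pos: [0.6509, 0.2422, 0.0438]
eef_rot: [1.0, 0.023, 0.0, 0.0]
wrist_force: [-0.3, -0.9, 1.2]
gripper_width: 0.0108
finger_force: 49.4
```

jog_arm(rows=[[0,0,0.03,0],[0,0,0.07,0],[0,0,0.05,0],[0,0,0,0],[0,0,0,0]])

```text
clock: 4.7
ee_pos: [0.6504, 0.2424, 0.1636]
eef_rot: [1.0, 0.023, -0.0, 0.0]
wrist_force: [-0.2, -0.2, -3.9]
gripper_width: 0.0105
finger_force: 49.1
```

Run:
```python
import json,numpy as np
r=json.load(open("res.json")); x,y,t,_=r["slab"]; c,s=np.cos(t),np.sin(t)
for i,(a,b) in enumerate([(-.03,-.06),(-.03,0),(-.03,.06),(.045,-.045),(.045,.045)]): print(i,np.round([x+c*a-s*b,y+s*a+c*b],4), "yaw",round(t+(np.pi/2 if i>2 else 0),4))
print(r)
```

```text
0 [ 0.4887 -0.0358] yaw -0.1253
1 [0.4962 0.0238] yaw -0.1253
2 [0.5037 0.0833] yaw -0.1253
3 [ 0.565  -0.0303] yaw 1.4455
4 [0.5762 0.059 ] yaw 1.4455
{'c0': [0.6513334944489957, 0.24302483835856767, 0.045260911184506376, 0], 'c1': [0.5524672325318798, 0.24489909596205708, 0.5947558364332504, 0], 'c2': [0.4196058594716398, 0.36225798171467066, 0.22387567740436637, 0], 'slab': [0.5259671395792037, 0.020014856853215173, -0.12532752847859274, -0.0009833585288581731], 'plate': [0.43006244273555694, -0.2379768339828414, 0.38572899108057346], 'board': [0.5857132772554868, -0.3164357491113272, -1.9792239012295572, 0.0012092250451278133]}
```

jog_arm(rows=[[-0.0337,-0.058,0,-0.0091],[-0.0337,-0.058,0,-0.0091],[-0.0337,-0.058,0,-0.0091],[-0.0337,-0.058,0,0],[-0.0337,-0.058,0,0]])

```text
clock: 5.32
ee_pos: [0.514, 0.0087, 0.1624]
eef_rot: [0.998, -0.063, -0.001, 0.0]
wrist_force: [1.4, -0.3, -2.9]
gripper_width: 0.0111
finger_force: 49.3
```

jog_arm(rows=[[-0.0337,-0.058,0,0],[0,0,-0.05,0],[0,0,-0.05,0],[0,0,0,0],[0,0,0,0]])

```text
clock: 5.95
ee_pos: [0.4894, -0.0356, 0.0846]
eef_rot: [0.998, -0.063, 0.0, -0.0]
wrist_force: [0.4, -0.2, -2.7]
gripper_width: 0.0106
finger_force: 49.3
```

jog_arm(rows=[[-0.0008,0,-0.02,0],[0,0,-0.018,0],[0,0,0,0],[0,0,-0.003,0],[0,0,0,0]])

```text
clock: 6.58
ee_pos: [0.4886, -0.036, 0.0511]
eef_rot: [0.998, -0.063, 0.0, 0.0]
wrist_force: [0.3, 0.7, -2.4]
gripper_width: 0.011
finger_force: 49.3
```

jog_arm(rows=[[0,0,-0.0015,0],[0,0,0,0]])

```text
clock: 6.82
ee_pos: [0.4884, -0.036, 0.0498]
eef_rot: [0.998, -0.063, 0.0, 0.0]
wrist_force: [0.4, -0.9, -2.1]
gripper_width: 0.0111
finger_force: 49.3
```

jog_arm(rows=[[0,0,-0.0012,0],[0,0,0,0],[0,0,0,0]])

```text
clock: 7.2
ee_pos: [0.4885, -0.0365, 0.0495]
eef_rot: [0.998, -0.063, 0.0, 0.001]
wrist_force: [-5.1, -2.4, 8.5]
gripper_width: 0.011
finger_force: 50.7
```

jog_arm(rows=[[0,0,0,0],[0,0,0,0],[0,0,0,0]], hand=0)

```text
clock: 7.58
ee_pos: [0.4885, -0.0359, 0.0488]
eef_rot: [0.998, -0.063, 0.0, 0.0]
wrist_force: [0.2, -0.1, -0.5]
gripper_width: 0.0428
finger_force: 0.0
```

jog_arm(rows=[[0,0,0.03,0],[0,0,0.07,0],[0,0,0.038,0],[0,0,0,0]])

```text
clock: 8.07
ee_pos: [0.4899, -0.036, 0.1615]
eef_rot: [0.998, -0.063, 0.002, 0.0]
wrist_force: [0.1, 0.1, -0.2]
gripper_width: 0.0428
finger_force: 0.0
```

jog_arm(rows=[[0.016,0.0704,0,0.0229],[0.016,0.0704,0,0.0229],[0.016,0.0704,0,0.0229],[0.016,0.0704,0,0.0229],[0.016,0.0704,0,0.0229]])

```text
clock: 8.7
ee_pos: [0.5524, 0.2471, 0.1579]
eef_rot: [0.956, 0.294, -0.001, 0.0]
wrist_force: [0.6, 0.3, -0.2]
gripper_width: 0.0428
finger_force: 0.0
```

jog_arm(rows=[[0,0,0,0],[0,0,0,0],[0,0,-0.05,0],[0,0,-0.03,0],[0,0,0,0]])

```text
clock: 9.32
ee_pos: [0.5517, 0.2431, 0.0934]
eef_rot: [0.957, 0.291, -0.002, 0.001]
wrist_force: [0.6, -0.2, 0.7]
gripper_width: 0.0425
finger_force: 0.0
```

Run:
```python
from bench import *
import cv2,numpy as np
b=capture("scene")[125:330,190:430,::-1]
cv2.imwrite("pics/g2.png",cv2.resize(b,(720,600),interpolation=cv2.INTER_CUBIC))
```

```text
(no output)
```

View pics/g2.png

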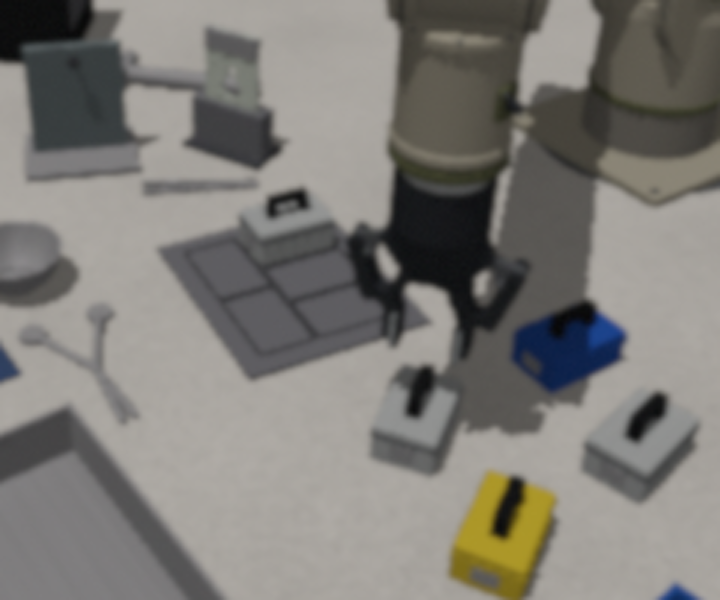

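Container0 stands on place0, at about (285,230) in this crop. Container1 at (415,420) and container2 at (640,440) have not moved. Next is the grasp of container1.

jog_arm(rows=[[0.001,0.002,-0.03,0],[0,0,-0.03,0],[0,0,0,0],[0,0,-0.002,0],[0,0,0,0]])

```text
clock: 10.0
ee_pos: [0.5539, 0.2474, 0.0469]
eef_rot: [0.956, 0.292, 0.001, 0.0]
wrist_force: [-0.4, -0.5, -0.3]
gripper_width: 0.0429
finger_force: 0.0
```

jog_arm(rows=[[0,0,0,0],[0,0,0,0],[0,0,0,0],[0,0,0,0]], hand=1)

```text
clock: 10.5
ee_pos: [0.5536, 0.2471, 0.0459]
eef_rot: [0.956, 0.292, 0.0, 0.0]
wrist_force: [1.2, -1.5, 3.6]
gripper_width: 0.0108
finger_force: 51.8
```

jog_arm(rows=[[0,0,0.03,0],[0,0,0.07,0],[0,0,0.04,0],[0,0,0,0],[0,0,0,0]])

```text
clock: 11.12
ee_pos: [0.5525, 0.2467, 0.156]
eef_rot: [0.956, 0.292, -0.001, 0.0]
wrist_force: [-0.6, 0.5, -2.7]
gripper_width: 0.011
finger_force: 51.0
```

jog_arm(rows=[[-0.0117,-0.0409,0,-0.0229],[-0.0117,-0.0409,0,-0.0229],[-0.0117,-0.0409,0,-0.0229],[-0.0117,-0.0409,0,-0.0229],[-0.0117,-0.0409,0,-0.0229]])

```text
clock: 11.75
ee_pos: [0.505, 0.0823, 0.1558]
eef_rot: [0.998, -0.066, -0.001, 0.0]
wrist_force: [0.5, 0.2, -2.4]
gripper_width: 0.0106
finger_force: 51.0
```

jog_arm(rows=[[0,0,-0.05,0],[0,0,-0.05,0],[0,0,0,0],[0,0,0,0]])

```text
clock: 12.25
ee_pos: [0.5066, 0.084, 0.0782]
eef_rot: [0.998, -0.063, -0.0, -0.0]
wrist_force: [0.4, -0.2, -1.7]
gripper_width: 0.0106
finger_force: 51.0
```

jog_arm(rows=[[-0.001,-0.0012,-0.02,0],[0,0,-0.0115,0],[0,0,0,0],[0,0,-0.0015,0],[0,0,0,0]])

```text
clock: 12.88
ee_pos: [0.5057, 0.0827, 0.0513]
eef_rot: [0.998, -0.063, 0.0, 0.0]
wrist_force: [0.2, -0.8, 0.5]
gripper_width: 0.0105
finger_force: 51.7
```

jog_arm(rows=[[0,0,-0.0012,0],[0,0,0,0]])

```text
clock: 13.12
ee_pos: [0.5057, 0.0824, 0.0511]
eef_rot: [0.998, -0.063, 0.0, 0.001]
wrist_force: [-5.8, -3.5, 12.2]
gripper_width: 0.0107
finger_force: 53.3
```

jog_arm(rows=[[0,0,0,0],[0,0,0,0],[0,0,0,0]], hand=0)

```text
clock: 13.5
ee_pos: [0.5056, 0.0828, 0.0502]
eef_rot: [0.998, -0.063, 0.0, -0.0]
wrist_force: [0.4, 0.5, -0.2]
gripper_width: 0.0424
finger_force: 0.0
```

jog_arm(rows=[[0,0,0.03,0],[0,0,0.07,0],[0,0,0.038,0],[0,0,0,0]])

```text
clock: 14.0
ee_pos: [0.507, 0.083, 0.1629]
eef_rot: [0.998, -0.063, 0.002, -0.0]
wrist_force: [0.1, -0.4, -0.5]
gripper_width: 0.0429
finger_force: 0.0
```

jog_arm(rows=[[-0.0215,0.07,0,0.0189],[-0.0215,0.07,0,0.0189],[-0.0215,0.07,0,0.0189],[-0.0215,0.07,0,0],[-0.0215,0.07,0,0]])

```text
clock: 14.62
ee_pos: [0.4188, 0.3639, 0.1595]
eef_rot: [0.993, 0.114, -0.0, 0.0]
wrist_force: [0.7, -0.4, 0.1]
gripper_width: 0.0427
finger_force: 0.0
```

jog_arm(rows=[[0,0,0,0],[0,0,-0.05,0],[0,0,-0.03,0],[0,0,0,0],[0,0,0,0]])

```text
clock: 15.25
ee_pos: [0.42, 0.3626, 0.0972]
eef_rot: [0.993, 0.115, 0.0, -0.0]
wrist_force: [-0.7, -0.4, -0.0]
gripper_width: 0.0422
finger_force: 0.0
```

```bash
cat > m3.py <<'E'
import m2; from m2 import *
ims=m2.ims
import sys
def refit(n_list,p,st=(.004,.004,.08),z=0):
    m2.ims={n:capture(n) for n in n_list}
    out=[]
    for q in p: r,c=mfit(lambda v:mkc([*v,z]),np.array(q[:3],float),np.array(st),2); out.append(r); print(np.round(r,4),round(c,2))
    return out
E
python3 - <<'E'
from m3 import *
print("c2 scene only"); refit(["scene"],[res["c2"]]); 
print("placed"); P=refit(["scene","top"],[(.4887,-.0358,-.1253),(.5037,.0833,-.1253)],z=.006)
E
```

```text
c2 scene only
[0.4157 0.3606 0.1732] 15.82
placed
[ 0.4903 -0.0347 -0.1382] 24.97
[ 0.5016  0.0838 -0.1301] 15.77
```

jog_arm(rows=[[-0.0005,0,-0.035,0],[0,0,-0.03,0],[0,0,0,0],[0,0,0,0]])

```text
clock: 15.9
ee_pos: [0.4197, 0.3632, 0.0459]
eef_rot: [0.993, 0.115, 0.001, -0.0]
wrist_force: [1.0, 0.1, 0.8]
gripper_width: 0.0428
finger_force: 0.0
```

jog_arm(rows=[[0,0,0,0],[0,0,0,0],[0,0,0,0],[0,0,0,0]], hand=1)

```text
clock: 16.4
ee_pos: [0.4197, 0.3627, 0.0453]
eef_rot: [0.993, 0.115, 0.0, 0.0]
wrist_force: [0.5, -2.4, 6.0]
gripper_width: 0.0105
finger_force: 51.9
```

jog_arm(rows=[[0,0,0.03,0],[0,0,0.07,0],[0,0,0.04,0],[0,0,0,0],[0,0,0,0]])

```text
clock: 17.02
ee_pos: [0.4188, 0.362, 0.1554]
eef_rot: [0.993, 0.115, -0.001, 0.001]
wrist_force: [-0.5, -0.3, -2.9]
gripper_width: 0.0105
finger_force: 50.7
```

jog_arm(rows=[[0.0281,-0.0541,0,0.0276],[0.0281,-0.0541,0,0.0276],[0.0281,-0.0541,0,0.0276],[0.0281,-0.0541,0,0.0276],[0.0281,-0.0541,0,0.0276]])

```text
clock: 17.65
ee_pos: [0.5313, 0.1444, 0.1549]
eef_rot: [0.852, 0.524, -0.001, -0.0]
wrist_force: [0.7, -0.1, -2.7]
gripper_width: 0.0105
finger_force: 50.7
```

jog_arm(rows=[[0.0281,-0.0541,0,0.0276],[0.0281,-0.0541,0,0.0276],[0,0,0,0],[0,0,0,0]])

```text
clock: 18.15
ee_pos: [0.5756, 0.0602, 0.1552]
eef_rot: [0.751, 0.661, -0.001, -0.001]
wrist_force: [-0.3, 1.4, -2.8]
gripper_width: 0.011
finger_force: 50.7
```

jog_arm(rows=[[0.0007,-0.0015,-0.05,0.0003],[0,0,-0.05,0],[0,0,0,0],[0,0,0,0]])

```text
clock: 18.65
ee_pos: [0.5774, 0.0598, 0.078]
eef_rot: [0.749, 0.662, 0.001, 0.0]
wrist_force: [0.2, -0.0, -2.3]
gripper_width: 0.0108
finger_force: 50.7
```

Run:
```python
from bench import *
import cv2,numpy as np
from fit import draw
objs=[]
a=draw("scene",capture("scene"),[],None,(250,160,350,270),4); b=draw("top",capture("top"),[],None,(190,160,290,270),4)
cv2.imwrite("pics/g3.png",np.hstack([a,b])); print(get_state()["ee_pos"])
```

```text
[0.57803031 0.05930478 0.07847395]
```

View pics/g3.png

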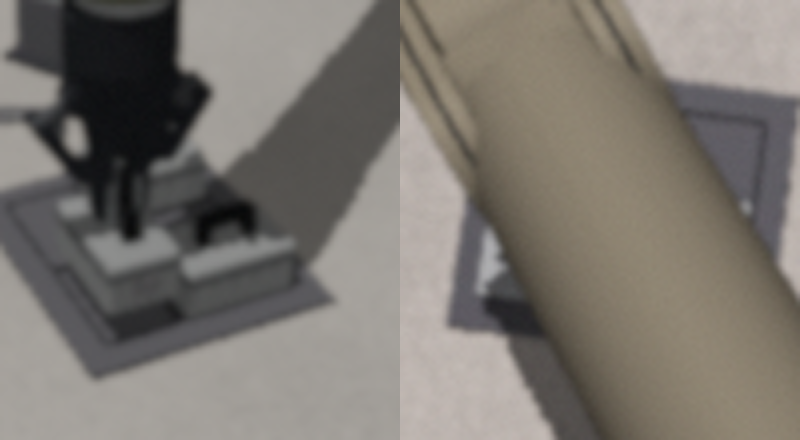

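The held container is about 25 mm above place4 and clear of container1, which is at (235,250) in the left crop. I'll lower it.

jog_arm(rows=[[-0.0018,-0.0004,-0.02,0],[0,0,-0.0115,0],[0,0,0,0],[0,0,-0.0015,0],[0,0,0,0]])

```text
clock: 19.38
ee_pos: [0.5767, 0.0576, 0.051]
eef_rot: [0.75, 0.661, 0.0, 0.001]
wrist_force: [-0.1, -3.1, 8.4]
gripper_width: 0.0108
finger_force: 52.2
```

jog_arm(rows=[[0,0,-0.0012,0],[0,0,0,0]])

```text
clock: 19.62
ee_pos: [0.5772, 0.0575, 0.0507]
eef_rot: [0.75, 0.661, 0.001, 0.001]
wrist_force: [-1.1, -3.5, 14.9]
gripper_width: 0.0111
finger_force: 53.0
```

jog_arm(rows=[[0,0,0,0],[0,0,0,0],[0,0,0,0]], hand=0)

```text
clock: 20.0
ee_pos: [0.5755, 0.0583, 0.0489]
eef_rot: [0.75, 0.662, -0.0, -0.0]
wrist_force: [-0.4, 0.3, -0.0]
gripper_width: 0.0425
finger_force: 0.0
```

jog_arm(rows=[[0,0,0.03,0],[0,0,0.07,0],[0,0,0.07,0],[0,0,0.07,0],[0,0,0.035,0]])

```text
clock: 20.62
ee_pos: [0.5762, 0.0587, 0.2723]
eef_rot: [0.75, 0.662, 0.001, 0.001]
wrist_force: [0.1, -0.1, -0.8]
gripper_width: 0.0426
finger_force: 0.0
```

jog_arm(rows=[[-0.0346,-0.0634,0,0.0082],[-0.0346,-0.0634,0,0.0082],[-0.0346,-0.0634,0,0.0082],[-0.0346,-0.0634,0,0.0082],[-0.0346,-0.0634,0,0.0082]])

```text
clock: 21.25
ee_pos: [0.436, -0.1969, 0.2692]
eef_rot: [0.658, 0.753, -0.0, 0.0]
wrist_force: [0.9, -1.3, 0.0]
gripper_width: 0.0425
finger_force: 0.0
```

jog_arm(rows=[[-0.0346,-0.0634,0,0.0082],[-0.0346,-0.0634,0,0.0082],[-0.0346,-0.0634,0,0.0082],[-0.0346,-0.0634,0,0.0082],[-0.0346,-0.0634,0,0.0082]])

```text
clock: 21.88
ee_pos: [0.2978, -0.4505, 0.2692]
eef_rot: [0.556, 0.831, -0.0, 0.0]
wrist_force: [-0.1, -0.9, 1.2]
gripper_width: 0.0424
finger_force: 0.0
```

Run:
```python
from m3 import *
from bench import *
import json
r=res
print("placed"); P=refit(["scene","top"],[(.4887,-.0358,-.1253),(.5037,.0833,-.1253),(.5762,.059,1.4455)],z=.006)
t=r["slab"][2];c,s=np.cos(t),np.sin(t)
for p,g in zip(P,[(-.03,-.06),(-.03,0.06),(.045,.045)]):
    d=np.array(p[:2])-r["slab"][:2]; print(np.round((np.array([c*d[0]+s*d[1],-s*d[0]+c*d[1]])-g)*1000,1))
np.save("pics/s1.npy",m2.ims["scene"]); np.save("pics/t1.npy",m2.ims["top"])
o=[mks(r["slab"])]+[mkc([*p,.006]) for p in P]
a=draw("top",m2.ims["top"],o,None,(195,165,295,255),4); 
u,v=proj("top",[.43,-.238,.1])[0]; x,y=int(u),int(v)
b=draw("top",m2.ims["top"],[],None,(x-35,y-30,x+32,y+30),6)
u,v=proj("scene",[.43,-.238,.1])[0]; x,y=int(u),int(v)
d=draw("scene",m2.ims["scene"],[],None,(x-35,y-30,x+32,y+30),6)
e=draw("scene",m2.ims["scene"],o,None,(235,185,335,275),4)
C=np.zeros((720,802,3),np.uint8)
C[:360,:400]=a;C[:360,402:]=cv2.resize(b,(400,360));C[360:,:400]=e;C[360:,402:]=cv2.resize(d,(400,360))
cv2.imwrite("pics/g4.png",C[:, :800][:600] if 0 else cv2.resize(C,(668,600))); print(get_state()["joint_positions"])
```

```text
placed
[ 0.4899 -0.0348 -0.1338] 24.99
[ 0.5019  0.0839 -0.1202] 19.88
[0.5772 0.0592 1.4379] 14.66
[1.  1.1]
[-1.9  0.4]
[1.  0.3]
[ 1.67317874  0.22648316 -0.87548869  1.59128775  0.17588532  1.40782146
  1.16357574]
```

View pics/g4.png

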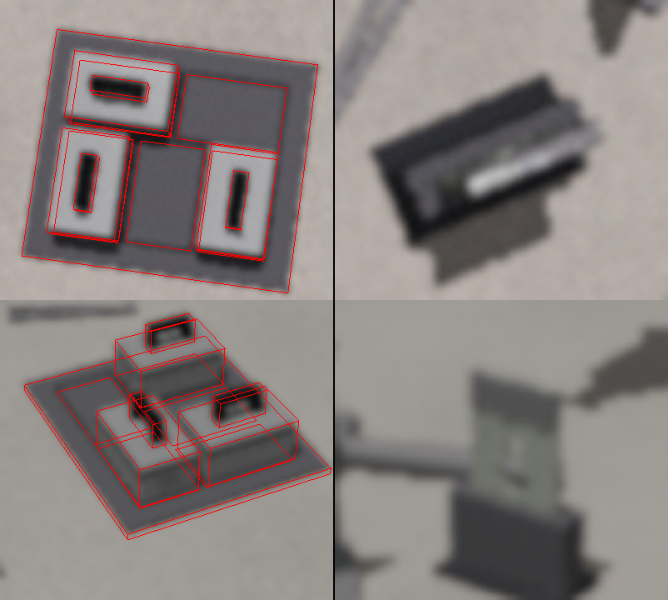

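```bash
cat > m4.py <<'E'
from m2 import *
import m2
m2.ims={"scene":np.load("pics/s1.npy"),"top":np.load("pics/t1.npy")}
def mk(p,z=.006):
    x,y,t,hx,hy,fz=p
    P=[('b',box(-.028,.028,-.053,.053,0,fz)),('b',box(-hx,hx,-hy,hy,fz,.064))]
    P+=[('f',[np.array([[-.0035,-.037,.064],[.0035,-.037,.064],[.0035,.037,.064],[-.0035,.037,.064]])])]
    P+=[('b',box(-.0025,.0025,-.035,.035,.064,.122+z))]+[(k,[f+[0,0,z] for f in fs]) for k,fs in hole(.0025)]
    P+=[('b',box(-.005,.005,-.035,.035,.122+z,.15+z))]
    e=np.linspace(-.035,.035,6)
    for a,b in zip(e[:-1],e[1:]): P+=[('f',[np.array([[-.005,a,.15+z],[.005,a,.15+z],[.005,b,.15+z],[-.005,b,.15+z]])])]
    return pose(x,y,t),P
for p0 in ([.4275,-.239,.386,.016,.045,.01],[.424,-.237,.45,.02,.05,.006]):
    p,c=mfit(mk,np.array(p0),np.array([.004,.004,.06,.004,.004,.004]),3); print(np.round(p,4),round(c,2))
    try:
        if c<best[1]: best=(p,c)
    except NameError: best=(p,c)
p=best[0]; o=[mk(p)]
np.save("plate.npy",p)
cs=[]
for n in("top","scene"):
    x,y=proj(n,[p[0],p[1],.09])[0].astype(int)
    cs.append(draw(n,m2.ims[n],o,None,(x-25,y-32,x+25,y+32),8))
cv2.imwrite("pics/g5.png",np.hstack(cs))
# screw / hang numbers
b=res["board"]; x,y,t=b[:3]; print("screw",x-.0045*np.cos(t),y-.0045*np.sin(t),"front dir",-np.cos(t),-np.sin(t))
E
python3 m4.py
```

```text
[ 0.4257 -0.2417  0.4043  0.0118  0.0481  0.0096] 18.57
[ 0.4253 -0.2411  0.4154  0.0125  0.0477  0.0118] 20.03
screw 0.5875005275475307 -0.31230588998617664 front dir 0.3971667315652968 0.9177464722556766
```

View pics/g5.png

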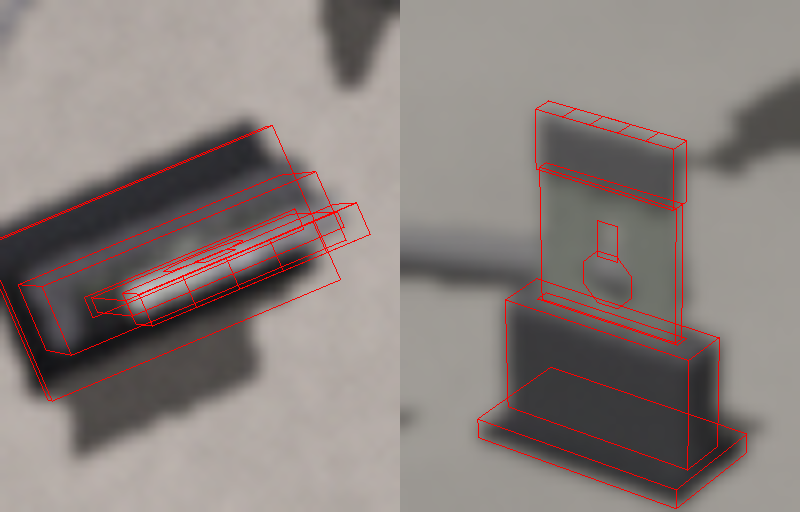

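The fit now lies on the plate's hem and the stand in both views. I'm moving to the plate.

jog_arm(rows=[[0.032,0.0523,0,0.0023],[0.032,0.0523,0,0],[0.032,0.0523,0,0],[0.032,0.0523,0,0],[0.032,0.0523,0,0]])

```text
clock: 22.6
ee_pos: [0.4275, -0.238, 0.2692]
eef_rot: [0.551, 0.835, -0.0, 0.0]
wrist_force: [1.1, -0.7, -0.0]
gripper_width: 0.0429
finger_force: 0.0
```

jog_arm(rows=[[0,0,0,0],[0,0,-0.06,0],[0,0,-0.055,0],[0,0,0,0],[0,0,0,0]])

```text
clock: 23.22
ee_pos: [0.4275, -0.2402, 0.1788]
eef_rot: [0.551, 0.835, 0.0, 0.001]
wrist_force: [-0.1, -0.3, 0.4]
gripper_width: 0.0428
finger_force: 0.0
```

jog_arm(rows=[[-0.0022,-0.0016,-0.03,0],[0,0,-0.03,0],[0,0,0,0],[0,0,0,0]])

```text
clock: 23.72
ee_pos: [0.4261, -0.2416, 0.1311]
eef_rot: [0.551, 0.835, -0.0, 0.001]
wrist_force: [-0.4, -1.1, -0.1]
gripper_width: 0.0426
finger_force: 0.0
```

jog_arm(rows=[[0,0,0,0],[0,0,0,0],[0,0,0,0],[0,0,0,0]], hand=1, squeeze=50)

```text
clock: 24.22
ee_pos: [0.4265, -0.241, 0.1302]
eef_rot: [0.55, 0.835, 0.0, 0.001]
wrist_force: [3.7, 0.9, 6.3]
gripper_width: 0.009
finger_force: 49.7
```

jog_arm(rows=[[0,0,0.015,0],[0,0,0.03,0],[0,0,0.04,0],[0,0,0.05,0],[0,0,0.046,0]])

```text
clock: 24.85
ee_pos: [0.4244, -0.241, 0.2751]
eef_rot: [0.551, 0.835, -0.0, -0.001]
wrist_force: [0.5, -0.7, -1.1]
gripper_width: 0.0092
finger_force: 49.1
```

jog_arm(rows=[[0.0442,-0.0086,0,0.0241],[0.0442,-0.0086,0,0.0241],[0.0442,-0.0086,0,0.0241],[0.0442,-0.0086,0,0.0241],[0.0442,-0.0086,0,0.0241]])

```text
clock: 25.48
ee_pos: [0.6023, -0.2762, 0.2732]
eef_rot: [0.201, 0.98, -0.0, -0.001]
wrist_force: [0.7, -0.0, 0.3]
gripper_width: 0.0089
finger_force: 49.1
```

jog_arm(rows=[[0,0,0,0],[0,0,0,0],[0,0,0,0]])

```text
clock: 25.85
ee_pos: [0.6011, -0.2758, 0.2745]
eef_rot: [0.204, 0.979, -0.0, -0.0]
wrist_force: [0.0, 0.2, -0.7]
gripper_width: 0.0093
finger_force: 49.2
```

Run:
```python
from fit import *
import json
s=get_state(); print(np.round(s["joint_positions"],2)); t=capture("top"); c=capture("scene")
np.save("pics/t2.npy",t);np.save("pics/s2.npy",c)
a=draw("scene",c,[],None,(190,100,290,200),4); u,v=proj("top",[.6,-.29,.12])[0].astype(int)
b=draw("top",t,[],None,(u-50,v-50,u+50,v+50),4); cv2.imwrite("pics/g6.png",np.hstack([a,b]))
```

```text
[ 1.04  0.61 -1.09  1.24  0.54  1.58  1.2 ]
```

View pics/g6.png

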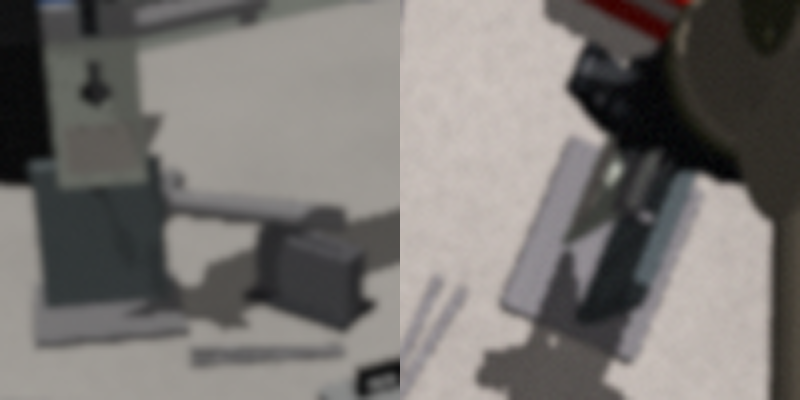

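```bash
cat > m5.py <<'E'
from m2 import *
import m2
b=res["board"]; bx,by,bt=b[:3]; lat=np.array([-np.sin(bt),np.cos(bt)]); nf=-np.array([np.cos(bt),np.sin(bt)])
def plate_fit(im,tcp,grip=.1242,yaw=bt):
    m2.ims={"scene":im}
    def mk(p):
        xy=np.array(tcp[:2])+lat*p[0]
        # only the region z .05-.12 of the plate, with keyhole on the front (-x board side)
        return pose(*xy,yaw+p[2],tcp[2]-grip+p[1]),[('b',box(-.0025,.0025,-.035,.035,.0,.122))]+hole(-.0025)
    return mfit(mk,np.array([0,0,0.]),np.array([.004,.004,.05]),3)
def head_fit(im):
    m2.ims={"scene":im}
    def mk(p):
        c=np.array([bx,by]); return pose(*c,bt),[('b',box(0,.012,p[2]-.055,p[2]+.055,.01,.146)),('f',[np.array([[-.014,p[0]+.008*np.cos(u),.132+p[1]+.008*np.sin(u)] for u in t])])]
    return mfit(mk,np.array([0,0,0.]),np.array([.003,.003,.003]),2)
if __name__=="__main__":
    s=get_state(); tcp=s["ee_pos"]; print(tcp)
    print("plate lat,z,yaw",np.round(plate_fit(np.load("pics/s2.npy"),tcp)[0],4))
    print("head lat,z,panel lat",[np.round(head_fit(np.load(f"pics/{f}.npy"))[0],4) for f in("s1","scene0")])
    d=np.array(tcp[:2])-[bx,by]; print("tcp in board: front",d@nf,"lat",d@lat)
E
python3 m5.py; sed -n 1,3p /dev/null
```

```text
[ 0.60126034 -0.27588359  0.27458186]
plate lat,z,yaw [-0.0029  0.0005 -0.0124]
head lat,z,panel lat [array([ 0.0001,  0.0009, -0.0003]), array([ 0.    ,  0.0007, -0.0003])]
tcp in board: front 0.04339138140621047 lat -0.0018377050564459714
```

jog_arm(rows=[[0.0046,-0.002,-0.04,0],[0,0,-0.05,0],[0,0,-0.03,0],[0,0,0,0],[0,0,0,0]])

```text
clock: 26.58
ee_pos: [0.6059, -0.2773, 0.1796]
eef_rot: [0.203, 0.979, -0.0, 0.001]
wrist_force: [0.7, 0.2, -0.0]
gripper_width: 0.009
finger_force: 49.2
```

Run:
```python
from m5 import *
im=capture("scene"); np.save("pics/s3.npy",im); s=get_state(); tcp=s["ee_pos"]; q=s["eef_rot"]
print(tcp,"yaw",2*np.arctan2(q[1],q[0]))
r=plate_fit(im,tcp); print(np.round(r[0],4),r[1])
d=np.array(tcp[:2])-[bx,by]; print("tcp in board: front",d@nf,"lat",d@lat, "nf",nf,"lat",lat)
xy=np.array(tcp[:2])+lat*r[0][0]
o=[(pose(*xy,bt+r[0][2],tcp[2]-.1242+r[0][1]),[('b',box(-.0025,.0025,-.035,.035,0,.122))]+hole(-.0025)),mkb(np.array(res["board"]))]
cv2.imwrite("pics/g7.png",draw("scene",im,o,None,(180,90,260,190),6))
```

```text
[ 0.60615852 -0.27724969  0.17985725] yaw 2.732288514474502
[-0.001  -0.0003 -0.0325] 6.702580671072325
tcp in board: front 0.044083032404487764 lat 0.003200148611982369 nf [0.39716673 0.91774647] lat [ 0.91774647 -0.39716673]
```

View pics/g7.png

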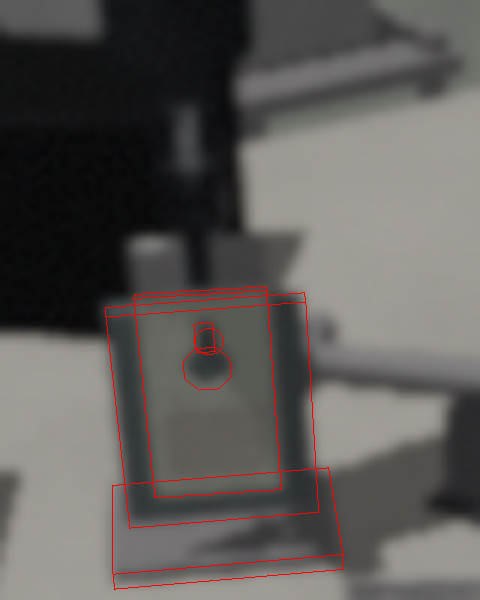

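The plate hangs square in front of the board in this view. The keyhole is at about (207,368) in the crop, and the screw is behind it. I'm approaching along the board's normal.

jog_arm(rows=[[-0.0021,0.0009,-0.001,0],[-0.006,-0.0138,0,0],[-0.006,-0.0138,0,0],[0,0,0,0],[0,0,0,0]])

```text
clock: 27.25
ee_pos: [0.5943, -0.2984, 0.1772]
eef_rot: [0.203, 0.979, 0.0, 0.0]
wrist_force: [0.1, 0.3, -1.3]
gripper_width: 0.0092
finger_force: 49.3
```

jog_arm(rows=[[-0.002,-0.0046,0,0],[0,0,0,0],[-0.002,-0.0046,0,0],[0,0,0,0]])

```text
clock: 27.75
ee_pos: [0.591, -0.3063, 0.1772]
eef_rot: [0.203, 0.979, -0.0, -0.0]
wrist_force: [0.5, -0.6, -1.0]
gripper_width: 0.0091
finger_force: 49.2
```

jog_arm(rows=[[-0.001,-0.0023,0.001,0],[0,0,0,0],[-0.001,-0.0023,0,0],[0,0,0,0]])

```text
clock: 28.25
ee_pos: [0.5894, -0.3097, 0.178]
eef_rot: [0.203, 0.979, 0.0, -0.0]
wrist_force: [-0.2, -0.6, -0.2]
gripper_width: 0.0092
finger_force: 49.2
```

jog_arm(rows=[[-0.0008,-0.0018,0,0],[0,0,0,0]])

```text
clock: 28.5
ee_pos: [0.5888, -0.3111, 0.178]
eef_rot: [0.203, 0.979, 0.0, 0.0]
wrist_force: [-0.5, 0.0, -0.8]
gripper_width: 0.0092
finger_force: 49.2
```

jog_arm(rows=[[-0.0005,-0.0012,0,0],[0,0,0,0]])

```text
clock: 28.75
ee_pos: [0.5884, -0.312, 0.178]
eef_rot: [0.203, 0.979, 0.0, -0.0]
wrist_force: [-0.3, -0.4, -1.4]
gripper_width: 0.0093
finger_force: 49.2
```

jog_arm(rows=[[-0.0005,-0.0012,0,0],[0,0,0,0]])

```text
clock: 29.0
ee_pos: [0.588, -0.313, 0.178]
eef_rot: [0.203, 0.979, 0.0, -0.0]
wrist_force: [-0.1, 0.0, -1.4]
gripper_width: 0.0095
finger_force: 49.2
```

jog_arm(rows=[[-0.0005,-0.0012,0,0],[0,0,0,0]])

```text
clock: 29.25
ee_pos: [0.5876, -0.314, 0.1781]
eef_rot: [0.203, 0.979, -0.0, 0.0]
wrist_force: [0.7, -0.3, -1.2]
gripper_width: 0.009
finger_force: 49.2
```

jog_arm(rows=[[-0.0005,-0.0012,0,0],[0,0,0,0]])

```text
clock: 29.5
ee_pos: [0.5872, -0.3149, 0.1781]
eef_rot: [0.203, 0.979, -0.0, 0.0]
wrist_force: [0.1, -0.0, -0.2]
gripper_width: 0.0091
finger_force: 49.2
```

jog_arm(rows=[[-0.0005,-0.0012,0,0],[0,0,0,0]])

```text
clock: 29.75
ee_pos: [0.5868, -0.3159, 0.178]
eef_rot: [0.203, 0.979, 0.0, -0.0]
wrist_force: [0.5, -0.6, -1.3]
gripper_width: 0.0096
finger_force: 49.2
```

jog_arm(rows=[[-0.0005,-0.0012,0,0],[0,0,0,0]])

```text
clock: 30.0
ee_pos: [0.5865, -0.3167, 0.1781]
eef_rot: [0.203, 0.979, 0.0, 0.0]
wrist_force: [0.3, 0.6, -1.0]
gripper_width: 0.0091
finger_force: 49.3
```

jog_arm(rows=[[-0.0005,-0.0012,0,0],[0,0,0,0]])

```text
clock: 30.25
ee_pos: [0.5865, -0.3168, 0.1781]
eef_rot: [0.203, 0.979, 0.001, 0.0]
wrist_force: [1.7, 3.1, -1.5]
gripper_width: 0.0092
finger_force: 49.3
```

jog_arm(rows=[[0.0015,0.0034,0,0],[0,0,0,0],[0,0,-0.008,0],[0,0,0,0]])

```text
clock: 30.75
ee_pos: [0.5868, -0.3152, 0.1708]
eef_rot: [0.203, 0.979, -0.0, -0.001]
wrist_force: [0.0, 0.4, -1.4]
gripper_width: 0.0089
finger_force: 49.2
```

jog_arm(rows=[[0,0,-0.004,0],[0,0,0,0]])

```text
clock: 31.0
ee_pos: [0.5871, -0.315, 0.1681]
eef_rot: [0.203, 0.979, 0.0, -0.0]
wrist_force: [-0.4, 0.7, -1.3]
gripper_width: 0.0091
finger_force: 49.2
```

jog_arm(rows=[[0,0,-0.004,0],[0,0,0,0]])

```text
clock: 31.25
ee_pos: [0.5873, -0.315, 0.165]
eef_rot: [0.203, 0.979, 0.0, -0.0]
wrist_force: [0.5, -0.7, -1.4]
gripper_width: 0.0091
finger_force: 49.2
```

Already about 13 mm down with no contact, so I keep sliding in small steps.

jog_arm(rows=[[0,0,-0.004,0],[0,0,0,0]])

```text
clock: 31.5
ee_pos: [0.5873, -0.3149, 0.1618]
eef_rot: [0.203, 0.979, 0.0, -0.0]
wrist_force: [1.4, -0.1, -1.8]
gripper_width: 0.0094
finger_force: 49.2
```

jog_arm(rows=[[0,0,-0.003,0],[0,0,0,0]])

```text
clock: 31.75
ee_pos: [0.5873, -0.315, 0.1595]
eef_rot: [0.203, 0.979, 0.0, -0.0]
wrist_force: [1.2, -0.1, -1.3]
gripper_width: 0.0092
finger_force: 49.2
```

jog_arm(rows=[[0,0,-0.003,0],[0,0,0,0]])

```text
clock: 32.0
ee_pos: [0.5873, -0.3149, 0.1571]
eef_rot: [0.203, 0.979, 0.0, -0.0]
wrist_force: [1.4, -0.3, -1.6]
gripper_width: 0.0092
finger_force: 49.2
```

jog_arm(rows=[[0.0006,-0.0003,-0.0018,0],[0,0,0,0]])

```text
clock: 32.25
ee_pos: [0.5876, -0.3151, 0.1556]
eef_rot: [0.203, 0.979, 0.0, -0.0]
wrist_force: [-0.3, 0.6, -1.5]
gripper_width: 0.0093
finger_force: 49.2
```

jog_arm(rows=[[0,0,-0.0015,0],[0,0,0,0]])

```text
clock: 32.5
ee_pos: [0.5877, -0.3152, 0.1545]
eef_rot: [0.203, 0.979, 0.0, -0.0]
wrist_force: [-0.9, -0.8, -0.5]
gripper_width: 0.0089
finger_force: 49.2
```

jog_arm(rows=[[0,0,-0.0012,0],[0,0,0,0]])

```text
clock: 32.75
ee_pos: [0.5879, -0.3152, 0.1541]
eef_rot: [0.203, 0.979, -0.0, 0.0]
wrist_force: [-1.4, 0.8, 3.2]
gripper_width: 0.009
finger_force: 49.8
```

jog_arm(rows=[[0,0,-0.0008,0],[0,0,0,0]])

```text
clock: 33.0
ee_pos: [0.5879, -0.3152, 0.1539]
eef_rot: [0.203, 0.979, -0.0, 0.0]
wrist_force: [-3.1, 1.6, 6.4]
gripper_width: 0.0091
finger_force: 50.5
```

The shank has reached the slot top at TCP z 0.154, as predicted. I release and rise.

jog_arm(rows=[[0,0,0,0],[0,0,0,0],[0,0,0,0]], hand=0.3)

```text
clock: 33.38
ee_pos: [0.5877, -0.3152, 0.1528]
eef_rot: [0.203, 0.979, 0.0, -0.0]
wrist_force: [0.2, 0.7, -0.4]
gripper_width: 0.0298
finger_force: 0.0
```

jog_arm(rows=[[0,0,0.02,0],[0,0,0.05,0],[0,0,0.05,0],[0,0,0.03,0],[0,0,0,0]])

```text
clock: 34.0
ee_pos: [0.5887, -0.315, 0.2761]
eef_rot: [0.203, 0.979, -0.0, 0.002]
wrist_force: [0.9, -0.5, -0.6]
gripper_width: 0.0298
finger_force: 0.0
```

jog_arm(rows=[[-0.07,-0.03,0,0],[-0.07,-0.03,0,0],[-0.07,-0.03,0,0],[-0.07,-0.03,0,0],[-0.07,-0.03,0,0]])

```text
clock: 34.62
ee_pos: [0.3055, -0.4356, 0.2724]
eef_rot: [0.203, 0.979, 0.0, -0.0]
wrist_force: [-0.0, -0.9, 0.4]
gripper_width: 0.0298
finger_force: 0.0
```

Run:
```python
from m3 import *
P=refit(["scene","top"],[(.4899,-.0348,-.13),(.5019,.0839,-.12),(.5772,.0592,1.44)],z=.006)
a=draw("scene",m2.ims["scene"],[],None,(180,90,320,270),3.3); b=draw("top",m2.ims["top"],[],None,(180,140,420,270),1.4)
a=cv2.resize(a,(460,594)); b=cv2.resize(b,(338,183)); C=np.zeros((594,798,3),np.uint8); C[:,:460]=a; C[:183,460:]=b
t=draw("scene",m2.ims["scene"],[],None,(185,95,255,180),4.7); C[190:,460:]=cv2.resize(t,(338,404)); cv2.imwrite("pics/g8.png",C)
```

```text
[ 0.4899 -0.0347 -0.1388] 24.64
[ 0.5013  0.084  -0.1227] 20.74
[0.5741 0.0563 1.4833] 40.24
```

View pics/g8.png

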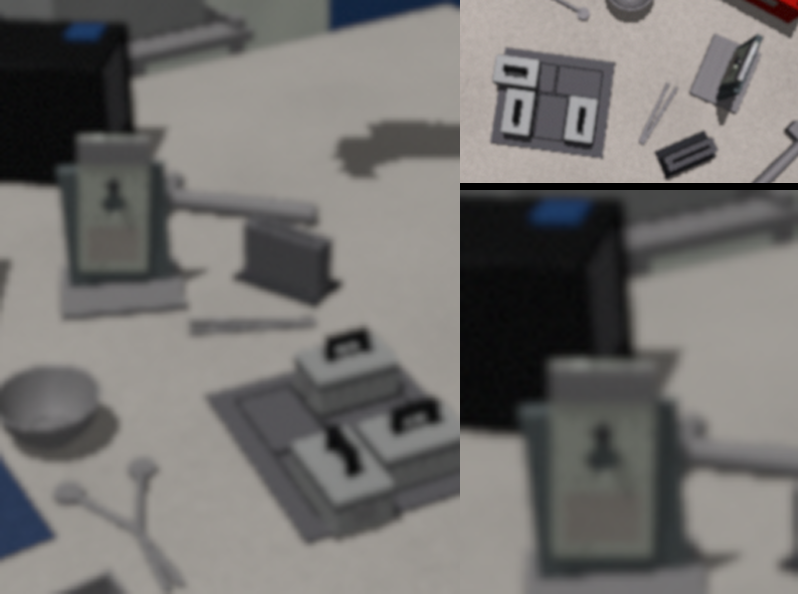

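The plate hangs on the screw, with its slot around the shank at about (600,440) in the zoomed panel. Container2 has been knocked about 2 cm towards +y off place4. It is at (515,70) in the top inset. I'll locate it numerically.

```bash
cat > m6.py <<'E'
from m3 import *
def locate(g,z=.006):
    m2.ims={n:capture(n) for n in("scene","top")}; best=None
    for dx in(-.012,.0,.012):
        for dy in(-.015,0,.015):
            for dt in (-.2,.0,.2):
                T,parts=mkc([g[0]+dx,g[1]+dy,g[2]+dt,z]); c=0
                for n in m2.ims:
                    q=np.vstack([proj(n,world(T,f)) for _,fs in parts for f in fs]); 
                    u,v=proj(n,[g[0],g[1],.03])[0].astype(int); roi=(u-26,v-26,u+26,v+26)
                    c+=m2.resid(n,m2.ims[n],T,parts,roi,W=np.ones((384,512)))
                if best is None or c<best[0]: best=(c,g[0]+dx,g[1]+dy,g[2]+dt)
    print(np.round(best,3)); p=np.array(best[1:])
    for k in range(2): p,c=mfit(lambda v:mkc([*v,z]),p,np.array([.005,.005,.08]),2)
    p4,c4=mfit(mkc,np.array([*p,z]),np.array([.004,.004,.06,.004]),2)
    print(np.round(p,4),round(c,2),"free z",np.round(p4,4),round(c4,2)); return p
if __name__=="__main__": locate((.59,.085,1.45))
E
python3 m6.py
```

```text
[47.605  0.578  0.085  1.45 ]
[0.5805 0.0884 1.4451] 23.67 free z [0.5808 0.0889 1.4389 0.0055] 22.94
```

jog_arm(rows=[[0.0344,0.0655,0,-0.0205],[0.0344,0.0655,0,-0.0205],[0.0344,0.0655,0,-0.0205],[0.0344,0.0655,0,-0.0205],[0.0344,0.0655,0,-0.0205]], hand=0)

```text
clock: 35.45
ee_pos: [0.4466, -0.1695, 0.2731]
eef_rot: [0.503, 0.864, -0.0, 0.0]
wrist_force: [0.5, -0.7, 0.5]
gripper_width: 0.0423
finger_force: 0.0
```

jog_arm(rows=[[0.0344,0.0655,0,-0.0205],[0.0344,0.0655,0,-0.0205],[0.0344,0.0655,0,-0.0205],[0.0344,0.0655,0,-0.0205],[0.0344,0.0655,0,-0.0205]])

```text
clock: 36.08
ee_pos: [0.5778, 0.0805, 0.273]
eef_rot: [0.741, 0.671, 0.0, -0.0]
wrist_force: [0.1, -0.9, 1.1]
gripper_width: 0.0431
finger_force: 0.0
```

jog_arm(rows=[[0,0,-0.06,0],[0,0,-0.06,0],[0,0,-0.06,0],[0,0,0,0],[0,0,0,0]])

```text
clock: 36.7
ee_pos: [0.578, 0.0783, 0.1313]
eef_rot: [0.74, 0.673, 0.001, 0.0]
wrist_force: [-0.4, 0.3, 1.0]
gripper_width: 0.0428
finger_force: 0.0
```

jog_arm(rows=[[0.0034,0.0128,-0.03,-0.005],[0,0,-0.04,0],[0,0,-0.02,0],[0,0,0,0],[0,0,0,0]])

```text
clock: 37.33
ee_pos: [0.581, 0.087, 0.0591]
eef_rot: [0.751, 0.66, 0.001, 0.001]
wrist_force: [-0.4, 0.3, -0.2]
gripper_width: 0.0428
finger_force: 0.0
```

jog_arm(rows=[[0,0,0,0]])

```text
clock: 37.45
ee_pos: [0.5808, 0.0869, 0.0586]
eef_rot: [0.751, 0.66, 0.001, 0.001]
wrist_force: [0.5, 0.4, 0.5]
gripper_width: 0.0425
finger_force: 0.0
```

jog_arm(rows=[[0,0.002,-0.0095,0],[0,0,0,0],[0,0,0,0]])

```text
clock: 37.83
ee_pos: [0.58, 0.0885, 0.0498]
eef_rot: [0.751, 0.66, 0.0, 0.0]
wrist_force: [-0.5, 0.1, -0.4]
gripper_width: 0.0428
finger_force: 0.0
```

jog_arm(rows=[[0,0,0,0],[0,0,0,0],[0,0,0,0],[0,0,0,0]], hand=1)

```text
clock: 38.33
ee_pos: [0.5803, 0.0884, 0.05]
eef_rot: [0.751, 0.66, 0.0, 0.0]
wrist_force: [0.8, -0.5, 0.7]
gripper_width: 0.0107
finger_force: 49.2
```

jog_arm(rows=[[0,0,0.015,0],[0,0,0.015,0],[0,0,0,0],[0,0,0,0]])

```text
clock: 38.83
ee_pos: [0.5799, 0.0882, 0.0738]
eef_rot: [0.751, 0.66, 0.0, 0.0]
wrist_force: [-0.8, -0.5, -1.9]
gripper_width: 0.011
finger_force: 48.9
```

jog_arm(rows=[[-0.0022,-0.018,0,0.0006],[-0.0022,-0.0183,0,0],[0,0,0,0],[0,0,-0.018,0],[0,0,0,0]])

```text
clock: 39.45
ee_pos: [0.5755, 0.0596, 0.0579]
eef_rot: [0.75, 0.662, -0.001, -0.001]
wrist_force: [-0.3, -0.1, -3.3]
gripper_width: 0.011
finger_force: 48.9
```

jog_arm(rows=[[0,0,-0.008,0],[0,0,0,0],[0,0,0,0]])

```text
clock: 39.83
ee_pos: [0.5766, 0.0595, 0.0531]
eef_rot: [0.75, 0.662, 0.0, 0.0]
wrist_force: [-0.3, 0.8, -3.1]
gripper_width: 0.0112
finger_force: 48.9
```

jog_arm(rows=[[0,0,-0.0028,0],[0,0,0,0],[0,0,-0.001,0],[0,0,0,0]])

```text
clock: 40.33
ee_pos: [0.5766, 0.0593, 0.05]
eef_rot: [0.75, 0.662, 0.0, 0.0]
wrist_force: [0.2, -1.2, -2.1]
gripper_width: 0.0109
finger_force: 48.9
```

jog_arm(rows=[[0,0,-0.001,0],[0,0,0,0]])

```text
clock: 40.58
ee_pos: [0.5771, 0.0593, 0.0497]
eef_rot: [0.75, 0.662, 0.001, 0.001]
wrist_force: [-0.1, -1.0, 4.4]
gripper_width: 0.0107
finger_force: 49.8
```

jog_arm(rows=[[0,0,0,0],[0,0,0,0],[0,0,0,0]], hand=0)

```text
clock: 40.95
ee_pos: [0.5764, 0.0594, 0.049]
eef_rot: [0.75, 0.662, 0.0, 0.0]
wrist_force: [0.2, -0.4, -0.1]
gripper_width: 0.0425
finger_force: 0.0
```

jog_arm(rows=[[0,0,0.03,0],[0,0,0.07,0],[0,0,0.07,0],[0,0,0.07,0],[0,0,0.04,0]])

```text
clock: 41.58
ee_pos: [0.5768, 0.0603, 0.278]
eef_rot: [0.75, 0.662, 0.002, 0.001]
wrist_force: [1.1, 0.4, -0.6]
gripper_width: 0.0424
finger_force: 0.0
```

jog_arm(rows=[[-0.0346,-0.0624,0,0],[-0.0346,-0.0624,0,0],[-0.0346,-0.0624,0,0],[-0.0346,-0.0624,0,0],[-0.0346,-0.0624,0,0]])

```text
clock: 42.2
ee_pos: [0.4373, -0.191, 0.2745]
eef_rot: [0.749, 0.662, -0.0, 0.001]
wrist_force: [0.8, -0.9, -0.5]
gripper_width: 0.0428
finger_force: 0.0
```

jog_arm(rows=[[-0.0346,-0.0624,0,0],[-0.0346,-0.0624,0,0],[-0.0346,-0.0624,0,0],[-0.0346,-0.0624,0,0],[0,0,0,0]])

```text
clock: 42.82
ee_pos: [0.3247, -0.3932, 0.2739]
eef_rot: [0.752, 0.659, 0.0, 0.0]
wrist_force: [0.5, 1.0, -0.2]
gripper_width: 0.0425
finger_force: 0.0
```

Run:
```python
from m3 import *
import m5
P=refit(["scene","top"],[(.4887,-.0358,-.1253),(.5037,.0833,-.1253),(.5762,.059,1.4455)],z=.006)
t=res["slab"][2];c,s=np.cos(t),np.sin(t)
sl,cc=m2.mfit(mks,np.array(res["slab"][:4]),np.array([.003,.003,.03,.002]),3); print("slab now",np.round(sl,4))
for p,g in zip(P,[(-.03,-.06),(-.03,0.06),(.045,.045)]):
    d=np.array(p[:2])-res["slab"][:2]; print(np.round((np.array([c*d[0]+s*d[1],-s*d[0]+c*d[1]])-g)*1000,1))
im=m2.ims["scene"]
print("plate",[np.round(v,4) for v in m5.plate_fit(im,(.5877,-.3152,.1542))], "clock",get_state()["clock"])
```

```text
[ 0.4902 -0.035  -0.1324] 24.82
[ 0.5017  0.084  -0.123 ] 19.6
[0.577  0.0593 1.4378] 14.89
slab now [ 0.5262  0.0208 -0.1258 -0.0031]
[1.3 1. ]
[-2.1  0.5]
[0.7 0.4]
plate [array([0.0007, 0.0029, 0.0449]), np.float64(6.5886)] clock 42.925
```

```bash
python3 -c "
from bench import *
print(close_job())"
```

```text
the job is handed in; nothing more can be done
None
```

The job is handed in at about 43 s: the three containers present stand in outlined places, each within about 2 mm by camera fit. The load plate hangs on the screw, and container2, knocked aside during the run, was put back in its place.

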